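# Close a dashboard air outlet before the glass is cut out

## Robot

A 6-joint arm with a two-finger parallel gripper is mounted at the origin on the work surface. World frame = base frame: x ahead of the robot, y to its left, z up, the work surface at z = 0. Lengths are in mm, angles in rad, forces in N, time in s.
With the tool pointing down it reaches from about 275 to 1000 mm from the base axis. Payload 8.4 kg.
Tool frame: the origin (TCP) lies midway between the tips of the shut fingers; the grasp point (between the pads) lies 19 mm behind it; z points along the fingers, y is the direction in which the jaws open and shut (so a half turn about z gives the same grasp; the last joint's range is limited). The gripper opens to 85 mm and grips with 20 to 120 N. Pads are 22 mm wide; open, the fingers measure 114 mm over their backs; the gripper's body (76 mm by 85 mm) begins 54 mm behind the grasp point. The pads swing forward as they close: fully open they stand 13 mm farther back than shut.
Start: joints at [-1.28, 0.353, 1.633, -0, 1.155, -0.002], TCP at [180.395, -598.403, 231.281] pointing down, gripper open.
Joint ranges: [-2.63, 2.63], [-0.92, 2.1], [0.06, 2.66], [-1.3, 4.44], [0, 2.69], [-3.02, 3.02]. Speed limits (rad/s): [2.22, 2.22, 2.79, 3.14, 3.14, 3.14].

## Interface

Orientations are given as [roll, pitch, yaw] about the fixed x, y, z axes, in that order (R = Rz(yaw) Ry(pitch) Rx(roll)).
In Python, from rig import r gives the robot as it stands. The module is installed in compiled form; this text tells all that it offers.
- The arm moves only by the tool drive_tool, never from a script. Its argument "moves" is a list of rows, each a list of 3 entries, a list of its own where there are three numbers: the closure, from 0 (fully open) to 1 (shut), then the shift along the tool's x, y, z in cm, then the turn about the tool's z in degrees. In form: [[claw, [dx, dy, dz], roll], ...]. A call has 1 to 12 rows; each row is the pose to reach, as a shift and turn from the pose measured when the call began, along the tool's axes at that moment; what a row does not reach only later rows make up. A row lasts 1/8 s, in which the tool goes at most 62.5 mm and 10.7 degrees, less where a joint would pass 70% of its speed; a pose out of reach is approached as far as the arm can. A call with a gripper value outside its range is refused whole. The fingers move at their own pace and stop on an object; "grip_force" is the grip in N (left out, the last holds). Time passes only in rows, so rows that repeat a pose let the fingers close. It gives the time, the measured TCP pose, the force and the opening at its end, in the units of the state.
- r.sense(): the state, without advancing time (a new reading comes with each control period).
- r.grab_frame(name): name is "scene" or "top" or "wrist"; returns a dict with "color" (480x640x3 uint8, red, green, blue), "fx", "fy", "cx", "cy" (pixels), "D" ([k1, k2, p1, p2, k3] as OpenCV has them; the pictures are not rectified), "pose" (4x4, takes a point from camera to world coordinates); the wrist camera has in their place "hand_eye" (4x4, takes a point from camera to tool coordinates, whose origin is the TCP and whose axes are the flange's). Camera axes: x right, y up, looking along -z (the intrinsics and any distortion apply to the point x, -y, -z); pixel columns grow to the right and rows downward; lengths in mm; the calibration is good to about 2 mm. A picture is of the moment at which its call begins: read the wrist's pose just before it. There is no depth.
- r.sign_off(): hands the job in, once; it reports no verdict.
Trained networks look in the newest picture that a camera, given by its name, has taken for a name from the list of things; names that differ only in an ending like _2 or _b are one class to them, and where a whole thing is asked for, a point or a joint stands for the part that bears it (a point fixed in the world has none). Each returns a list of dicts, best first, with "score" (0 to 1); they miss things now and then, are a little off and sometimes report something else, mostly with a low value. They report only what shows in the picture. A call takes as long as a camera call.
- r.outline_of(thing, camera): "mask" (480x640 bool, what is visible of it) and "at" ([column, row] in pixels, amid what is visible of it).
- r.spot_point(thing, camera): "at" ([column, row] in pixels: a listed point, or the origin of a listed thing).
The state is a dict: "clock": time; "qpos": joint angles; "qvel": joint speeds; "joint_efforts": joint torques, N m; "eef_pos": TCP position; "tcp_rot": TCP orientation; "contact_force": force on the tool from outside, world axes, zero at the start; "wrist_torque": the same for the moment, N m; "opening": opening from 0.0 (shut) to 1.0 (fully open).
Only numpy, scipy, OpenCV 4.12 (cv2) and the standard library are available. Lean on these libraries where they do the work, as an engineer would, in place of code of your own. Each camera call takes 0.05 s, during which the arm holds its last target.

## Task

Close off the dashboard air outlet clamped on the bench so that no glass crumbs can fall in: slide the little tab on its grille all the way over to the end away from the thumbwheel, so the vanes fold over, and roll the rubber thumbwheel in its slot towards the solid white bar until the shutter is fully shut. Work with light fingertip pressure, because more than about 15 N on the wheel or on the tab breaks its clips, and do not touch the red hazard switch or shift the things lying around.

Things in the scene. Friction and masses are not known exactly. Their poses are not given: they have to be found in the camera images.
- panel: Grey plastic dashboard outlet panel, 130 mm (x) by 320 mm (y), fixed face up on battens. Origin under its centre on the bench, z up; flat face at z = 85 mm. Wheel slot 44 x 15 mm centred at y = -85; grille opening 72 x 160 mm, y = -55 to 105, crossbars just below face level. End clamps (|y| 148 to 206 mm) stand up to 25 mm over the face, else only wheel, tab and hazard switch stand out.
- wheel_crest (a point): Top of the thumbwheel's tread: panel x 0, y -85, 8 mm above the face; does not turn with it. Wheel: black ribbed rubber tread, radius 24 mm, 11 mm wide, axle along panel y. Firm: yields about 0.05 mm per newton. Fingertip friction 0.7 to 1.1. When shut, a white line across the tread is on top, level with white ticks beside the slot, and the grey shutter blades in the duct lie flat.
- wheel (a joint): Turn of the thumbwheel, rad: 0 = open, 1.95 = fully shut (hard stop). Grows as its top is rolled towards the panel's +x, from the white ring mark to the solid white bar. Stays where left. Stiffens as it shuts: rolling takes about 2.5 N along the tread when open, 4.5 N near shut; a lighter press slips, so some 6 to 9 N of press is wanted at the end.
- tab_top (a point): Middle of the top of the light grey grille tab (16 mm along panel x, 14 mm along y), 11 mm above the face, riding on the middle crossbar (panel x 0); this point moves with it. Its upright sides facing panel -y and +y can be pushed by a fingertip held a few mm above the crossbars.
- tab (a joint): Travel of the tab, m, along the panel's +y (away from the wheel): -0.020 and +0.020 = its stops, 0 = mid grille (panel y +25 mm), vanes upright; at +0.020 the vanes are folded over, away from the wheel. Slides with about 2.5 to 3 N and stays where left.
- hazard_top (a point): Middle of the top of the red square hazard push switch (26 x 22 mm), 6 mm above the panel's face near its +y end. Leave it alone.
- tape: Roll of blue masking tape lying flat, 104 mm across, 24 mm high, loose. Origin: centre of its underside.
- pry: Blue plastic trim pry tool lying flat along its x axis, 190 mm long, 30 mm wide, 10 mm high, loose. Origin: on its underside, about mid length.
- primer: Small pale primer bottle with an orange label and black cap, standing, 48 mm across, 105 mm high, loose. Origin: centre of its underside.
- clips: Open orange tray of trim clips, 100 x 75 mm, 30 mm high, loose. Origin: centre of its underside.

How it is judged (in metres and radians):
At the end, for the whole second after the job is handed in: The wheel stands within 0.13 rad (7 degrees) of its shut stop (joint above 1.82), and the tab within 3 mm of its stop away from the wheel (joint above 0.017); both stay there when let go (value of joint wheel above 1.82 rad and value of joint tab above 0.017 m); the robot touches nothing.
It fails at once if more than 15 N on the thumbwheel (contact force between anything else and wheel above 15 N).
It fails at once if more than 15 N on the tab (contact force between anything else and tab above 15 N).
It fails at once if the hazard switch is touched (over 1 N) (contact force between anything else and hazard above 1 N).
It fails at once if a loose thing on the bench is moved by more than 10 mm (distance of any of tape, pry, primer, clips from where it was at the start of the episode above 0.01 m).
It also fails if it takes over 67 s, if anything falls off the work surface, if the arm or the gripper's body presses on something with over 40 N, if the wrist force passes 120 N, or if a joint passes its speed limit or range.

## Working session

There is one attempt and no reset: what is moved stays moved. The work goes in short steps, Python scripts to look and compute and a tool call to move; the robot and the scene stay as the last step left them, time stands still between calls to the robot, and variables do not carry over. Pictures are saved under pics/ and viewed, and the job is handed in when it is done.

Besides the shell and the picture viewer there is one more tool, called after "Emit:" as name([rows], argument=value, ...), one row to a line, values as JSON. drive_tool: Moves the arm, as the interface text tells. Its arguments: {"type":"object","properties":{"moves":{"type":"array"},"grip_force":{"type":"number"}},"required":["moves"]}

```bash
mkdir -p pics; cat > h.py <<'E'
import numpy as np, cv2
from rig import r
from scipy.spatial.transform import Rotation as R
def save(f,n): cv2.imwrite('pics/'+n,cv2.cvtColor(f['color'],cv2.COLOR_RGB2BGR))
def K(f): return np.array([[f['fx'],0,f['cx']],[0,f['fy'],f['cy']],[0,0,1.]])
def campose(f,s=None):
    if 'pose' in f: return np.array(f['pose'])
    T=np.eye(4);T[:3,:3]=R.from_euler('xyz',s['tcp_rot']).as_matrix();T[:3,3]=s['eef_pos']
    return T@np.array(f['hand_eye'])
def toworld(f,px,z,s=None):
    T=campose(f,s);p=cv2.undistortPoints(np.array([[px]],float),K(f),np.array(f['D'],float))[0,0]
    d=T[:3,:3]@np.array([p[0],-p[1],-1]);o=T[:3,3];return o+d*(z-o[2])/d[2]
def topix(f,P,s=None):
    T=np.linalg.inv(campose(f,s));P=np.atleast_2d(P).astype(float);c=P@T[:3,:3].T+T[:3,3];c=c*[1,-1,-1]
    return cv2.projectPoints(c,np.zeros(3),np.zeros(3),K(f),np.array(f['D'],float))[0][:,0]
E
python3 - <<'E'
from h import *
print(r.sense())
Z=dict(wheel_crest=93,tab_top=96,hazard_top=91,panel=0,tape=0,pry=0,primer=0,clips=0)
for c in('scene','top','wrist'):
    s=r.sense();f=r.grab_frame(c);save(f,c+'0.png')
    for n,z in Z.items():
        for d in r.spot_point(n,c)[:1]: print(c,n,round(d['score'],2),np.round(d['at']),np.round(toworld(f,d['at'],z,s),1))
E
```

```text
{'clock': 0.0, 'qpos': array([-1.28037795e+00,  3.53630625e-01,  1.63413252e+00,  1.03824209e-06,
        1.15516631e+00, -2.37925149e-03]), 'qvel': array([ 0.00083913,  0.00103325,  0.00135813, -0.00202353, -0.00070661,
        0.00079862]), 'joint_efforts': array([-1.36709616e-03, -6.05259705e+01, -3.42067730e+01, -2.67468822e-04,
        9.38606390e-03, -1.65196019e-05]), 'eef_pos': array([ 180.2752182 , -597.95305207,  230.57330138]), 'tcp_rot': array([-3.14025586e+00, -4.12985369e-06,  2.92797208e-01]), 'contact_force': array([-0.28326624,  0.91572583,  0.39301986]), 'wrist_torque': array([-0.02242306,  0.02980044,  0.01326599]), 'opening': 0.9997042481931758}
scene wheel_crest 0.63 [281. 158.] [ 513.4 -155.    93. ]
scene tab_top 0.63 [300. 182.] [530.6 -65.5  96. ]
scene hazard_top 0.57 [314. 228.] [586.4  48.5  91. ]
scene panel 0.63 [296. 208.] [531.1 -82.4  -0. ]
scene tape 0.86 [364. 206.] [407.2  10.    0. ]
scene pry 0.69 [246. 216.] [ 632.1 -137.8    0. ]
scene primer 0.7 [248. 145.] [ 491.8 -327.9    0. ]
scene clips 0.84 [383. 295.] [543.2 211.7   0. ]
top wheel_crest 0.56 [424. 268.] [ 510.8 -162.6   93. ]
top tab_top 0.54 [379. 264.] [522.9 -62.2  96. ]
top hazard_top 0.65 [329. 240.] [582.   46.2  91. ]
top panel 0.84 [380. 266.] [530.7 -77.3   0. ]
top tape 0.7 [347. 316.] [415.3   7.8   0. ]
top pry 0.73 [402. 227.] [ 625.7 -135.4    0. ]
top primer 0.83 [486. 286.] [ 475.1 -329.7    0. ]
top clips 0.83 [264. 263.] [547.1 201.2   0. ]
```

```bash
python3 - <<'E'
import cv2
t=cv2.imread('pics/top0.png');cv2.imwrite('pics/top0c.png',cv2.resize(t[180:340,230:510],None,fx=2.8,fy=2.8,interpolation=cv2.INTER_CUBIC))
t=cv2.imread('pics/scene0.png');cv2.imwrite('pics/scene0c.png',cv2.resize(t[110:290,190:430],None,fx=3.2,fy=3.2,interpolation=cv2.INTER_CUBIC))
E
```

```text
(no output)
```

View pics/top0c.png

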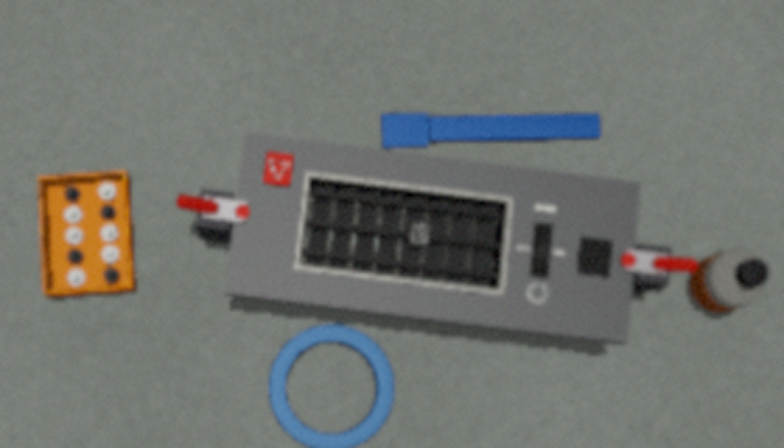

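View pics/scene0c.png

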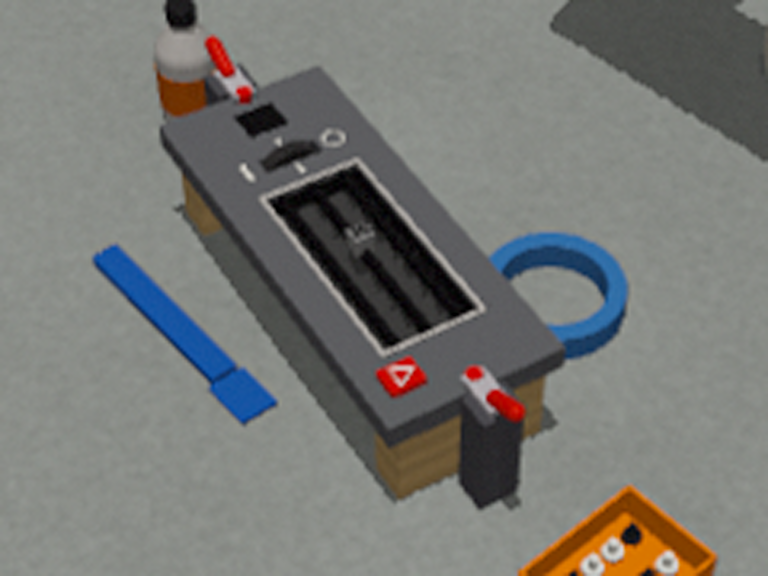

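Emit:
drive_tool([
  [1,[3.9,-3.1,0],2],
  [1,[7.7,-6.2,0],4],
  [1,[11.6,-9.2,0],6],
  [1,[15.5,-12.3,0],8],
  [1,[19.4,-15.4,0],10],
  [1,[23.2,-18.5,0],12],
  [1,[27.1,-21.6,0],14],
  [1,[31.0,-24.6,0],16],
  [1,[34.8,-27.7,0],18],
  [1,[38.7,-30.8,0],20],
  [1,[42.6,-33.9,0],22],
  [1,[46.4,-37.0,0],23.8],
], grip_force=40)

```text
clock: 2.85
eef_pos: [518.8, -108.8, 231.5]
tcp_rot: [3.141, -0.001, -0.124]
contact_force: [-0.2, -0.8, -0.4]
opening: 0.002
```

```bash
python3 - <<'E'
from h import *
Z=dict(wheel_crest=93,tab_top=96,hazard_top=91,panel=0)
s=r.sense();print(s['eef_pos'],s['tcp_rot'],s['contact_force'],s['qvel'].round(3))
for c in('wrist','top'):
    s=r.sense();f=r.grab_frame(c);save(f,c+'1.png')
    if c=='wrist':print(np.round(f['hand_eye'],3))
    for n,z in Z.items():
        for d in r.spot_point(n,c)[:1]: print(c,n,round(d['score'],2),np.round(d['at']),np.round(toworld(f,d['at'],z,s),1))
E
```

```text
[ 518.80159336 -108.75224303  231.53291516] [ 3.14145105e+00 -6.71583786e-04 -1.23517019e-01] [-0.2480238  -0.81874004 -0.44592728] [ 0.706  0.214 -0.266 -0.001  0.053  0.95 ]
[[-1.00000e-03  9.65000e-01  2.61000e-01  6.61150e+01]
 [ 1.00000e+00  1.00000e-03  1.00000e-03 -9.50000e-02]
 [ 1.00000e-03  2.61000e-01 -9.65000e-01 -1.44173e+02]
 [ 0.00000e+00  0.00000e+00  0.00000e+00  1.00000e+00]]
wrist wheel_crest 0.63 [397. 226.] [ 511.6 -164.5   93. ]
wrist tab_top 0.72 [395. 224.] [ 513.8 -162.2   96. ]
wrist panel 0.63 [287. 201.] [525.5 -75.3   0. ]
top wheel_crest 0.86 [423. 267.] [ 514.5 -159.5   93. ]
top tab_top 0.6 [379. 264.] [523.5 -63.3  96. ]
top hazard_top 0.44 [328. 241.] [577.9  46.8  91. ]
top panel 0.85 [380. 268.] [525.6 -77.3   0. ]
```

View pics/wrist1.png

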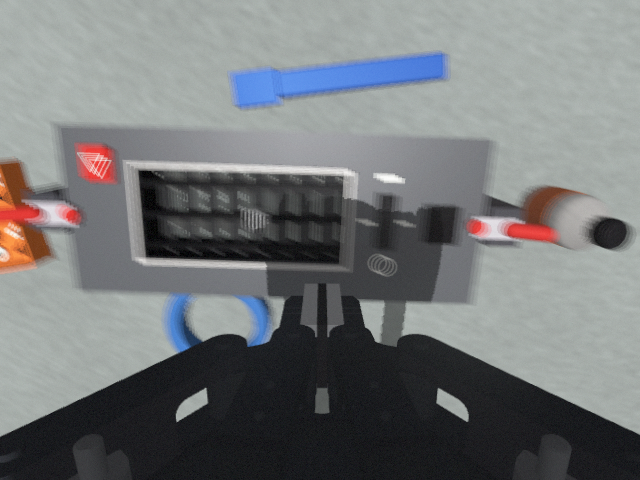

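Emit:
drive_tool([
  [1,[0,0,0],0],
  [1,[0,0,2],0],
  [1,[0,0,2],0],
  [1,[0,0,2],0],
])

```text
clock: 3.85
eef_pos: [517.5, -111.3, 211.8]
tcp_rot: [3.141, -0.0, -0.124]
contact_force: [0.2, 0.5, 0.7]
opening: 0.003
```

```bash
python3 - <<'E'
from h import *
Z=dict(wheel_crest=93,tab_top=96,hazard_top=91,panel=0)
s=r.sense();print(s['eef_pos'],s['tcp_rot'],s['contact_force'],s['qvel'].round(3))
for c in('wrist',):
    s=r.sense();f=r.grab_frame(c);save(f,c+'2.png')
    for n,z in Z.items():
        for d in r.spot_point(n,c)[:2]: print(c,n,round(d['score'],2),np.round(d['at']),np.round(toworld(f,d['at'],z,s),1))
    t=cv2.cvtColor(f['color'],cv2.COLOR_RGB2BGR); cv2.imwrite('pics/w2c.png',cv2.resize(t[60:340,40:520],None,fx=1.65,fy=1.65))
E
```

```text
[ 517.52122584 -111.32319092  211.82533094] [ 3.14144762e+00 -2.08658010e-04 -1.24196800e-01] [0.17622599 0.45722045 0.7215023 ] [ 0.002 -0.006 -0.005 -0.001 -0.001  0.   ]
wrist wheel_crest 0.64 [394. 233.] [ 510.2 -161.2   93. ]
wrist tab_top 0.71 [252. 224.] [529.6 -64.2  96. ]
wrist hazard_top 0.97 [ 77. 169.] [581.9  49.8  91. ]
wrist panel 0.66 [284. 206.] [523.7 -76.    0. ]
```

View pics/w2c.png

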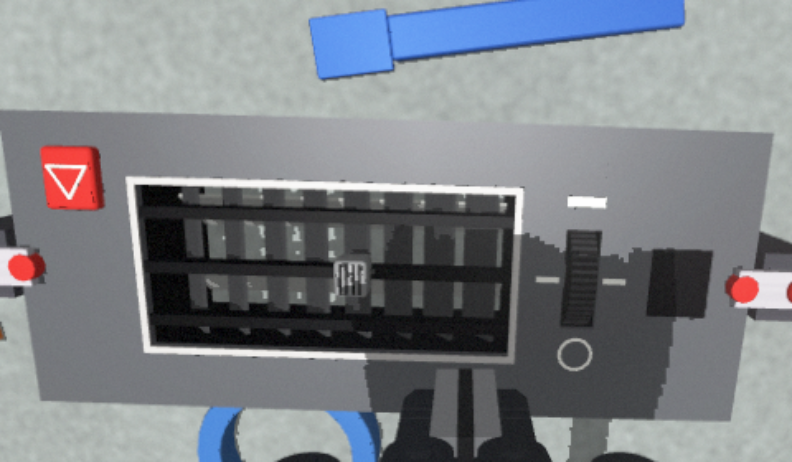

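```bash
python3 - <<'E'
from h import *
from scipy.optimize import least_squares
s=r.sense();f=r.grab_frame('wrist')
# crop px -> image, panel coords
L=[((133,183),(38,107)),((520,191),(38,-57)),((514,360),(-38,-57)),((148,350),(-38,107)),((772,132),(65,-160)),((732,420),(-65,-160)),((40,402),(-65,160)),((547,280),(0,-71)),((614,282),(0,-99))]
for l in L:
  w=toworld(f,(l[0][0]/1.65+40,l[0][1]/1.65+60),85,s); print(l,w.round(1))
W=np.array([toworld(f,(a/1.65+40,b/1.65+60),85,s)[:2] for (a,b),_ in L]);P=np.array([p for _,p in L],float)
M=[0,1,2,3,4,5,6]
def res(q):
    c,n=np.cos(q[2]),np.sin(q[2]);return (P[M]@np.array([[c,n],[-n,c]])+q[:2]-W[M]).ravel()
o=least_squares(res,[525,-76,-.12]);print(o.x,np.degrees(o.x[2]),o.fun.reshape(-1,2).round(1))
q=o.x;c,n=np.cos(q[2]),np.sin(q[2])
for nme,p,z in(('wheel',(0,-85),93),('tabmid',(0,25),96),('ticks',(0,-85),85)): print(nme,np.array(p)@np.array([[c,n],[-n,c]])+q[:2])
for d,z in(((252,224),96),((394,233),93),((77,169),91)):
    w=toworld(f,d,z,s)[:2]-q[:2];print((np.array([[c,n],[-n,c]])@w).round(1))
E
```

```text
((133, 183), (38, 107)) [576.7  23.2  85. ]
((520, 191), (38, -57)) [ 552.6 -138.5   85. ]
((514, 360), (-38, -57)) [ 477.7 -128.1   85. ]
((148, 350), (-38, 107)) [502.8  35.7  85. ]
((772, 132), (65, -160)) [ 564.1 -244.6   85. ]
((732, 420), (-65, -160)) [ 435.3 -225.8   85. ]
((40, 402), (-65, 160)) [483.9  93.4  85. ]
((547, 280), (0, -71)) [ 512.9 -146.2   85. ]
((614, 282), (0, -99)) [ 508.3 -175.2   85. ]
[ 5.23768967e+02 -7.64456725e+01 -1.51221271e-01] -8.664340588231603 [[ 0.8  0.4]
 [ 0.1 -0. ]
 [-0.1  1. ]
 [-0.5 -0.6]
 [-0.2  0.2]
 [ 0.1  1. ]
 [-0.3 -1.9]]
wheel [ 510.96409297 -160.4756386 ]
tabmid [527.53510654 -51.73097662]
ticks [ 510.96409297 -160.4756386 ]
[ 4.2 13.3]
[ -0.3 -85.4]
[ 38.6 133.7]
```

Emit:
drive_tool([
  [1,[0.14,-1.84,0],1.5],
  [1,[0.14,-1.84,3],1.5],
  [1,[0.14,-1.84,6],1.5],
  [1,[0.14,-1.84,9],1.5],
  [1,[0.14,-1.84,10.5],1.5],
  [1,[0.14,-1.84,11.5],1.5],
  [1,[0.14,-1.84,12.1],1.5],
  [1,[0.14,-1.84,12.1],1.5],
  [1,[0.14,-1.84,12.1],1.5],
])

```text
clock: 5.28
eef_pos: [521.8, -93.1, 91.4]
tcp_rot: [3.141, -0.002, -0.15]
contact_force: [0.5, -0.6, -0.1]
opening: 0.001
```

```bash
cat > look.py <<'E'
from h import *
import sys
q=[523.8,-76.4,-.1512];c,n=np.cos(q[2]),np.sin(q[2])
s=r.sense();w=s['eef_pos'][:2]-q[:2];print('panel xy',(np.array([[c,n],[-n,c]])@w).round(1),s['eef_pos'].round(2),s['tcp_rot'].round(4),s['contact_force'].round(2))
for cam in sys.argv[2:]:
    f=r.grab_frame(cam);t=cv2.cvtColor(f['color'],cv2.COLOR_RGB2BGR)
    if cam=='scene':t=cv2.resize(t[130:260,220:370],None,fx=4.5,fy=4.5,interpolation=cv2.INTER_CUBIC)
    cv2.imwrite(f'pics/{cam}{sys.argv[1]}.png',t)
E
python3 look.py 3 wrist scene
```

```text
panel xy [  0.6 -16.9] [521.82 -93.14  91.35] [ 3.1414e+00 -1.7000e-03 -1.5010e-01] [ 0.53 -0.6  -0.06]
```

View pics/wrist3.png

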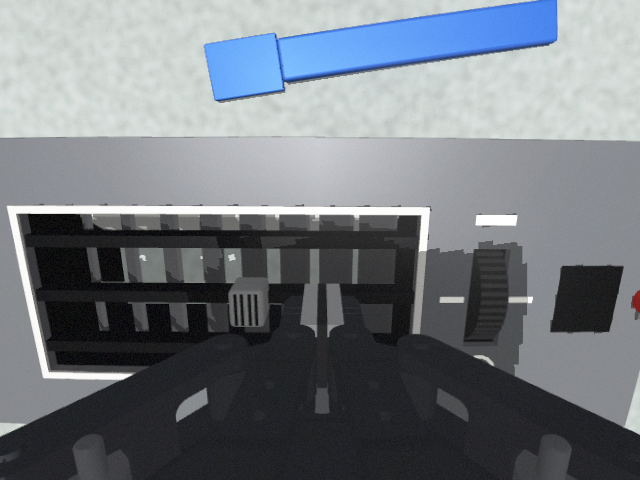

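View pics/scene3.png

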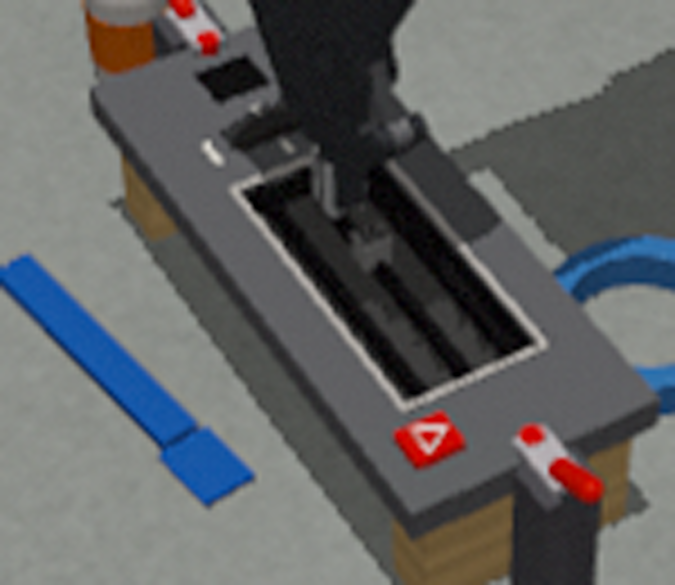

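Emit:
drive_tool([
  [1,[0,-0.2,0],0],
  [1,[0,-0.4,0],0],
  [1,[0,-0.6,0],0],
  [1,[0,-0.8,0],0],
  [1,[0,-1.0,0],0],
  [1,[0,-1.2,0],0],
  [1,[0,-1.4,0],0],
  [1,[0,-1.5,0],0],
  [1,[0,-1.5,0],0],
])

```text
clock: 6.5
eef_pos: [524.0, -78.3, 91.3]
tcp_rot: [3.141, -0.002, -0.15]
contact_force: [0.7, -0.1, 0.0]
opening: -0.001
```

```bash
python3 look.py 4 wrist
```

```text
panel xy [ 0.4 -1.8] [523.97 -78.25  91.28] [ 3.1414e+00 -1.6000e-03 -1.5000e-01] [ 0.67 -0.13  0.04]
```

View pics/wrist4.png

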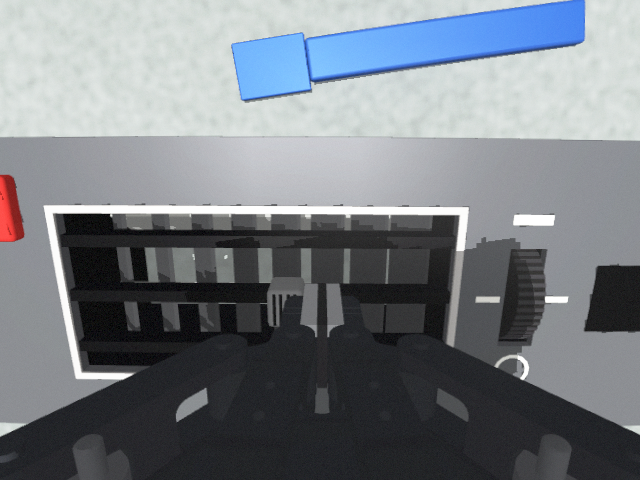

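Emit:
drive_tool([
  [1,[0,-0.2,0],0],
  [1,[0,-0.4,0],0],
  [1,[0,-0.6,0],0],
  [1,[0,-0.8,0],0],
  [1,[0,-1.0,0],0],
  [1,[0,-1.0,0],0],
])

```text
clock: 7.3
eef_pos: [525.5, -68.2, 91.3]
tcp_rot: [-3.142, -0.002, -0.15]
contact_force: [-0.3, -0.9, 1.1]
opening: -0.002
```

```bash
python3 look.py 5 wrist
```

```text
panel xy [0.5 8.4] [525.55 -68.19  91.31] [-3.1416e+00 -1.7000e-03 -1.4990e-01] [-0.26 -0.88  1.13]
```

View pics/wrist5.png

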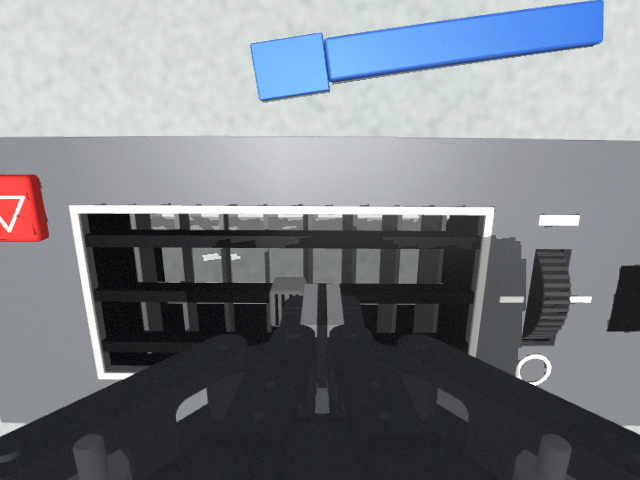

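Emit:
drive_tool([
  [1,[0,-0.2,0],0],
  [1,[0,-0.4,0],0],
  [1,[0,-0.6,0],0],
  [1,[0,-0.8,0],0],
  [1,[0,-1.0,0],0],
  [1,[0,-1.2,0],0],
  [1,[0,-1.4,0],0],
  [1,[0,-1.6,0],0],
  [1,[0,-1.6,0],0],
])

```text
clock: 8.48
eef_pos: [527.9, -52.1, 91.3]
tcp_rot: [-3.141, -0.002, -0.15]
contact_force: [0.3, -0.6, 0.3]
opening: -0.002
```

```bash
python3 look.py 6 wrist
```

```text
panel xy [ 0.4 24.7] [527.94 -52.09  91.3 ] [-3.1413e+00 -1.6000e-03 -1.4990e-01] [ 0.32 -0.61  0.26]
```

View pics/wrist6.png

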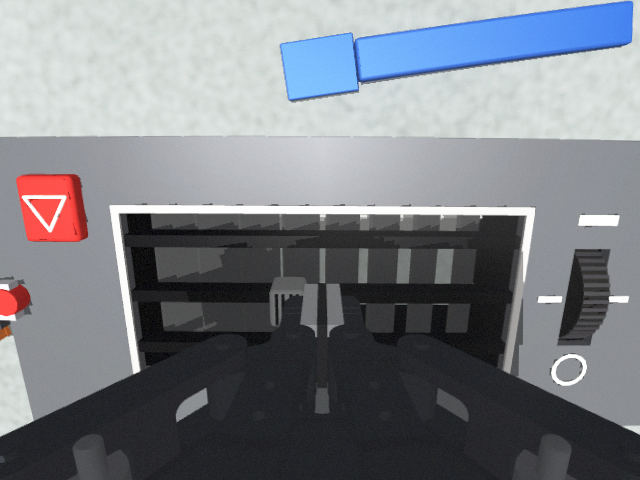

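Emit:
drive_tool([
  [1,[0,-0.1,0],0],
  [1,[0,-0.2,0],0],
  [1,[0,-0.3,0],0],
  [1,[0,-0.35,0],0],
])

```text
clock: 9.02
eef_pos: [528.4, -48.6, 91.3]
tcp_rot: [-3.141, -0.002, -0.15]
contact_force: [0.5, -2.3, -1.3]
opening: -0.001
```

Emit:
drive_tool([
  [1,[0,-0.05,0],0],
  [1,[0,-0.1,0],0],
])

```text
clock: 9.28
eef_pos: [528.6, -47.6, 91.3]
tcp_rot: [-3.141, -0.002, -0.15]
contact_force: [0.1, -2.8, -1.0]
opening: 0.003
```

```bash
python3 look.py 7 wrist
```

```text
panel xy [ 0.4 29.2] [528.6  -47.61  91.32] [-3.1412e+00 -1.6000e-03 -1.5000e-01] [ 0.06 -2.75 -1.  ]
```

View pics/wrist7.png

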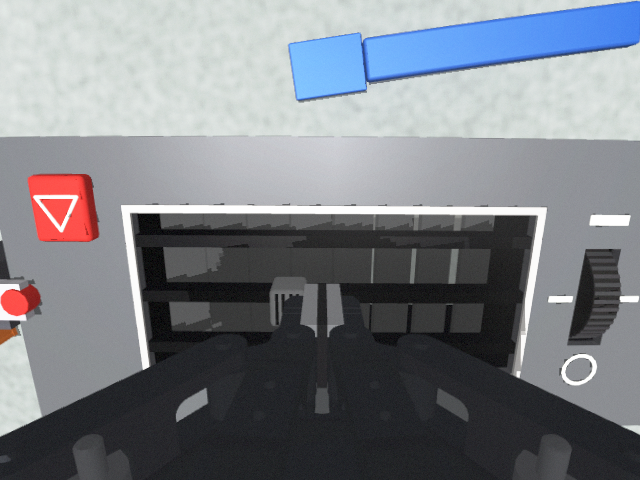

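Emit:
drive_tool([
  [1,[0,-0.04,0],0],
  [1,[0,-0.04,0],0],
])

```text
clock: 9.57
eef_pos: [528.7, -47.1, 91.4]
tcp_rot: [-3.141, -0.002, -0.15]
contact_force: [0.4, -1.5, -0.1]
opening: -0.003
```

Emit:
drive_tool([
  [1,[0,-0.04,0],0],
  [1,[0,-0.04,0],0],
])

```text
clock: 9.82
eef_pos: [528.7, -46.7, 91.3]
tcp_rot: [-3.141, -0.002, -0.15]
contact_force: [-0.3, -2.4, -0.5]
opening: -0.002
```

```bash
python3 - <<'E'
from h import *
s=r.sense();f=r.grab_frame('wrist')
q=[523.8,-76.4,-.1512];c,n=np.cos(q[2]),np.sin(q[2])
for d in r.spot_point('tab_top','wrist'):
    print(d,(np.array([[c,n],[-n,c]])@(toworld(f,d['at'],96,s)[:2]-q[:2])))
for a in((271,281),(306,281)):print((np.array([[c,n],[-n,c]])@(toworld(f,a,96,s)[:2]-q[:2])))
E
```

```text
{'at': [287.6, 306.0], 'score': 0.61} [ 1.49061227 43.73961928]
[11.91971388 49.8765312 ]
[11.94083357 36.43228909]
```

Emit:
drive_tool([
  [1,[0,-0.04,0],0],
  [1,[0,-0.05,0],0],
])

```text
clock: 10.18
eef_pos: [528.9, -46.2, 91.4]
tcp_rot: [-3.141, -0.002, -0.15]
contact_force: [0.3, -2.6, 0.4]
opening: -0.001
```

Emit:
drive_tool([
  [1,[0,-0.04,0],0],
  [1,[0,-0.05,0],0],
])

```text
clock: 10.42
eef_pos: [528.9, -45.7, 91.4]
tcp_rot: [-3.141, -0.002, -0.15]
contact_force: [1.4, -2.5, -0.8]
opening: 0.0
```

Emit:
drive_tool([
  [1,[0,-0.04,0],0],
  [1,[0,-0.04,0],0],
])

```text
clock: 10.68
eef_pos: [529.0, -45.6, 91.3]
tcp_rot: [3.142, -0.002, -0.15]
contact_force: [1.1, -5.0, -1.1]
opening: -0.001
```

Emit:
drive_tool([
  [1,[0,-0.02,0],0],
  [1,[0,-0.02,0],0],
])

```text
clock: 10.92
eef_pos: [528.9, -45.6, 91.3]
tcp_rot: [3.141, -0.002, -0.15]
contact_force: [0.6, -5.4, -0.6]
opening: 0.003
```

```bash
python3 look.py 8 wrist
```

```text
panel xy [ 0.4 31.3] [528.94 -45.56  91.34] [ 3.1413e+00 -1.6000e-03 -1.4970e-01] [ 0.6  -5.45 -0.56]
```

View pics/wrist8.png

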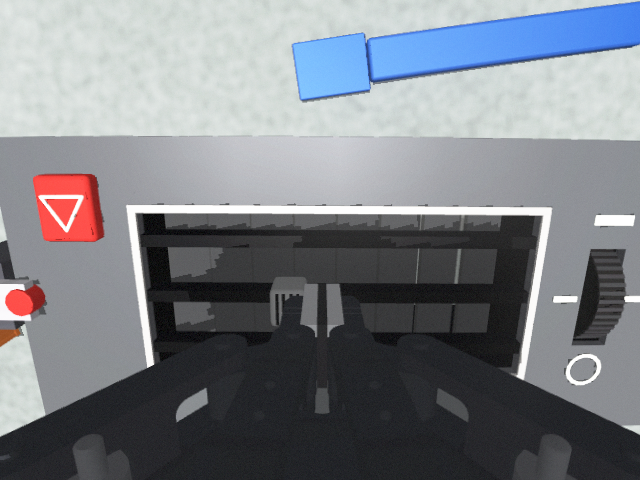

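Emit:
drive_tool([
  [1,[0,0.5,0],0],
  [1,[0,1.0,-1.5],0],
  [1,[-0.4,3.5,-1.9],0],
  [1,[-0.94,7.5,-1.9],0],
  [1,[-0.94,10.5,-1.9],0],
  [1,[-0.94,11.63,-1.9],0],
  [1,[-0.94,11.63,-1.2],0],
  [1,[-0.94,11.63,-0.6],0],
  [1,[-0.94,11.63,-0.6],0],
  [1,[-0.94,11.63,-0.6],0],
])

```text
clock: 12.22
eef_pos: [502.4, -158.5, 97.2]
tcp_rot: [3.141, -0.001, -0.149]
contact_force: [0.1, -0.2, 0.7]
opening: 0.005
```

```bash
python3 look.py 9 wrist scene
```

```text
panel xy [ -8.8 -84.4] [ 502.38 -158.55   97.21] [ 3.1414e+00 -1.2000e-03 -1.4880e-01] [ 0.09 -0.17  0.72]
```

View pics/wrist9.png

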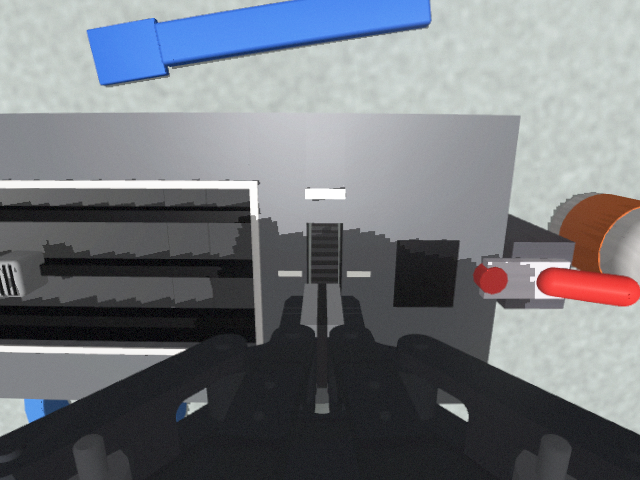

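View pics/scene9.png

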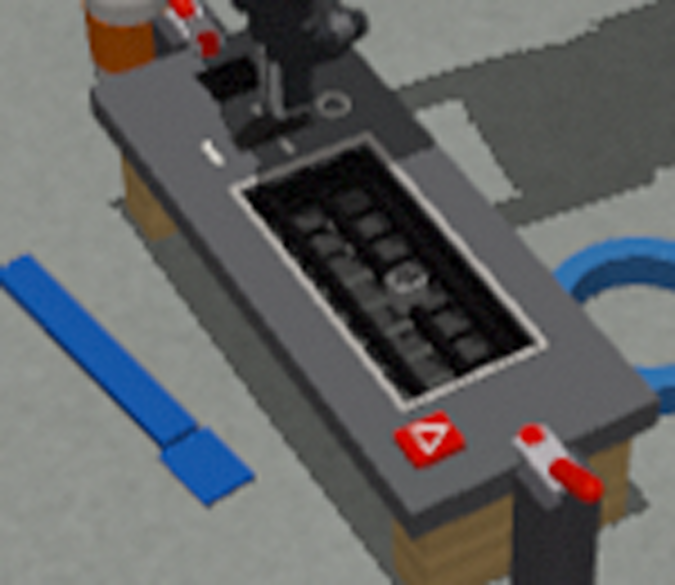

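Emit:
drive_tool([
  [1,[0,0,0.1],0],
  [1,[0,0,0.2],0],
  [1,[0,0,0.3],0],
  [1,[0,0,0.3],0],
])

```text
clock: 12.82
eef_pos: [502.4, -158.9, 94.3]
tcp_rot: [3.141, -0.001, -0.149]
contact_force: [0.1, 0.2, -0.5]
opening: 0.001
```

Emit:
drive_tool([
  [1,[0,0,0.04],0],
  [1,[0,0,0.04],0],
])

```text
clock: 13.08
eef_pos: [502.4, -158.8, 93.9]
tcp_rot: [3.141, -0.002, -0.149]
contact_force: [0.3, -0.0, -0.2]
opening: 0.005
```

Emit:
drive_tool([
  [1,[0,0,0.03],0],
  [1,[0,0,0.03],0],
])

```text
clock: 13.32
eef_pos: [502.4, -158.8, 93.6]
tcp_rot: [3.141, -0.001, -0.149]
contact_force: [0.5, -0.6, 0.0]
opening: 0.001
```

Emit:
drive_tool([
  [1,[0,0,0.03],0],
  [1,[0,0,0.03],0],
])

```text
clock: 13.58
eef_pos: [502.4, -158.8, 93.3]
tcp_rot: [3.141, -0.001, -0.149]
contact_force: [0.7, 0.0, 0.2]
opening: 0.004
```

Emit:
drive_tool([
  [1,[0,0,0.03],0],
  [1,[0,0,0.03],0],
])

```text
clock: 13.82
eef_pos: [502.4, -158.9, 93.0]
tcp_rot: [3.141, -0.001, -0.149]
contact_force: [-0.3, 0.1, 1.5]
opening: 0.001
```

Emit:
drive_tool([
  [1,[0,0,0.03],0],
  [1,[0,0,0.03],0],
])

```text
clock: 14.08
eef_pos: [502.4, -158.9, 92.9]
tcp_rot: [3.141, -0.002, -0.149]
contact_force: [-1.2, 0.6, 3.1]
opening: -0.001
```

Emit:
drive_tool([
  [1,[0,0,0.05],0],
  [1,[0,0,0.05],0],
  [1,[0.1,0,0.05],0],
  [1,[0.2,0,0.05],0],
  [1,[0.3,0,0.05],0],
  [1,[0.4,0,0.05],0],
])

```text
clock: 14.82
eef_pos: [506.2, -159.5, 92.9]
tcp_rot: [3.141, -0.001, -0.149]
contact_force: [-4.2, 2.0, 9.0]
opening: 0.002
```

```bash
python3 look.py 10 wrist; python3 - <<'E'
import cv2
a=cv2.imread('pics/wrist10.png');b=cv2.imread('pics/wrist9.png')
cv2.imwrite('pics/cmp.png',cv2.hconcat([cv2.resize(i[180:310,260:390],None,fx=3,fy=3) for i in(b,a)]))
E
```

```text
panel xy [ -4.9 -84.8] [ 506.23 -159.47   92.87] [ 3.1412e+00 -1.3000e-03 -1.4910e-01] [-4.18  1.97  9.01]
```

View pics/cmp.png

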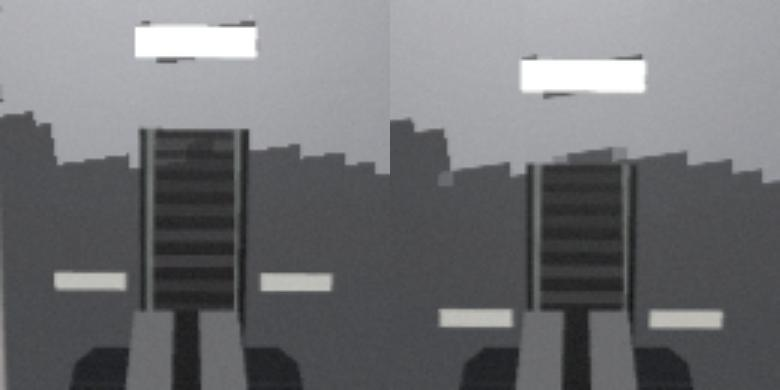

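Emit:
drive_tool([
  [1,[0.1,0,0.04],0],
  [1,[0.2,0,0.04],0],
  [1,[0.3,0,0.04],0],
  [1,[0.4,0,0.04],0],
  [1,[0.5,0,0.04],0],
  [1,[0.6,0,0.04],0],
])

```text
clock: 15.62
eef_pos: [511.9, -160.3, 92.9]
tcp_rot: [3.141, -0.001, -0.149]
contact_force: [-3.4, 1.2, 8.2]
opening: 0.001
```

Emit:
drive_tool([
  [1,[0.1,0,0.04],0],
  [1,[0.2,0,0.04],0],
  [1,[0.3,0,0.04],0],
  [1,[0.4,0,0.04],0],
  [1,[0.5,0,0.04],0],
  [1,[0.6,0,0.04],0],
])

```text
clock: 16.38
eef_pos: [517.5, -161.2, 92.9]
tcp_rot: [3.141, 0.0, -0.149]
contact_force: [-4.7, 0.9, 10.1]
opening: -0.0
```

```bash
python3 look.py 11 wrist scene; python3 - <<'E'
import cv2
a=cv2.imread('pics/wrist11.png');b=cv2.imread('pics/wrist9.png')
cv2.imwrite('pics/cmp.png',cv2.hconcat([cv2.resize(i[180:310,260:390],None,fx=3,fy=3) for i in(b,a)]))
E
```

```text
panel xy [  6.5 -84.8] [ 517.46 -161.21   92.86] [ 3.1412e+00  1.0000e-04 -1.4910e-01] [-4.65  0.86 10.07]
```

View pics/cmp.png

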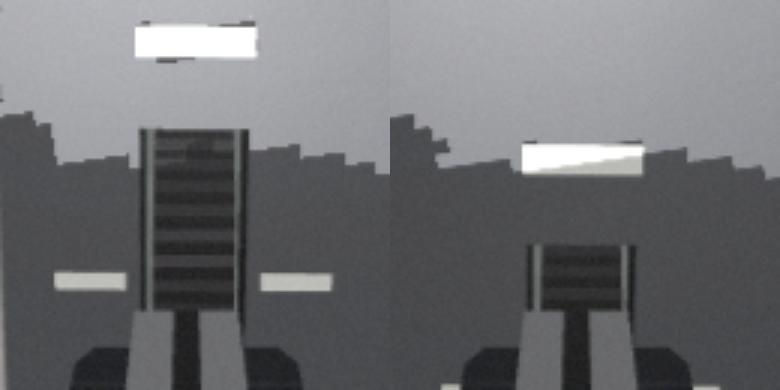

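View pics/scene11.png

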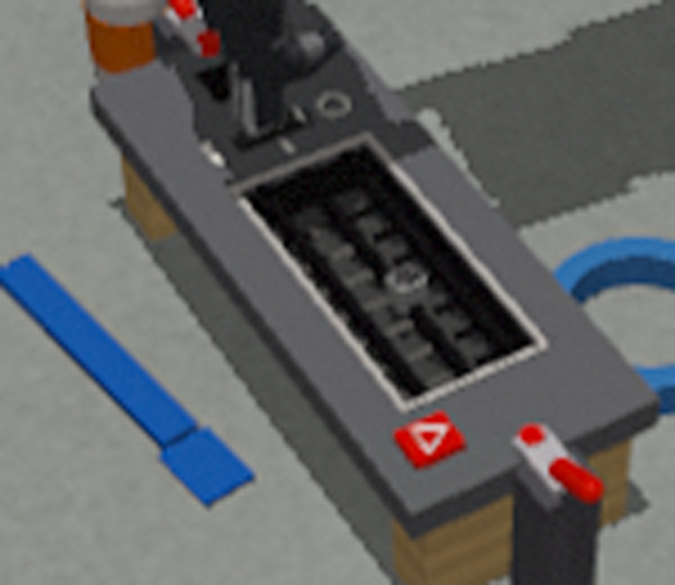

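Emit:
drive_tool([
  [1,[0,0,-0.4],0],
  [1,[-0.5,0,-0.8],0],
  [1,[-1.3,0,-0.8],0],
  [1,[-1.6,0,-0.8],0],
  [1,[-1.6,0,-0.5],0],
  [1,[-1.6,0,-0.1],0],
  [1,[-1.6,0,-0.05],0],
  [1,[-1.6,0,-0.05],0],
])

```text
clock: 17.48
eef_pos: [501.8, -158.8, 93.2]
tcp_rot: [3.141, 0.0, -0.149]
contact_force: [0.6, 0.5, -0.4]
opening: 0.001
```

```bash
python3 look.py 12 wrist scene; python3 - <<'E'
import cv2
a=cv2.imread('pics/wrist12.png');b=cv2.imread('pics/wrist9.png')
cv2.imwrite('pics/cmp.png',cv2.hconcat([cv2.resize(i[180:310,260:390],None,fx=3,fy=3) for i in(b,a)]))
E
```

```text
panel xy [ -9.3 -84.8] [ 501.78 -158.83   93.19] [ 3.1412e+00  2.0000e-04 -1.4900e-01] [ 0.62  0.48 -0.36]
```

View pics/cmp.png

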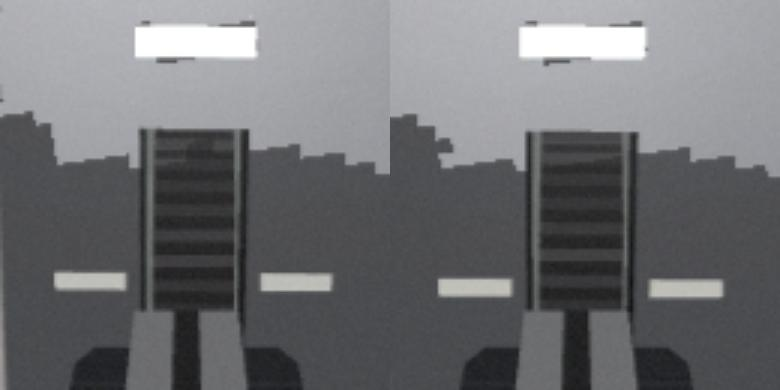

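Emit:
drive_tool([
  [1,[0,0,0.04],0],
  [1,[0,0,0.08],0],
  [1,[0.1,0,0.08],0],
  [1,[0.2,0,0.08],0],
  [1,[0.3,0,0.08],0],
  [1,[0.4,0,0.08],0],
  [1,[0.5,0,0.08],0],
  [1,[0.6,0,0.08],0],
])

```text
clock: 18.58
eef_pos: [507.2, -159.7, 92.9]
tcp_rot: [3.141, 0.001, -0.149]
contact_force: [-4.6, 0.3, 8.7]
opening: -0.001
```

Emit:
drive_tool([
  [1,[0.1,0,0.04],0],
  [1,[0.2,0,0.04],0],
  [1,[0.3,0,0.04],0],
  [1,[0.4,0,0.04],0],
  [1,[0.5,0,0.04],0],
  [1,[0.6,0,0.04],0],
])

```text
clock: 19.32
eef_pos: [512.5, -160.5, 92.9]
tcp_rot: [3.141, 0.002, -0.149]
contact_force: [-3.9, 0.7, 8.8]
opening: -0.0
```

Emit:
drive_tool([
  [1,[0.1,0,0.04],0],
  [1,[0.2,0,0.04],0],
  [1,[0.3,0,0.04],0],
  [1,[0.4,0,0.04],0],
])

```text
clock: 19.82
eef_pos: [515.7, -161.0, 92.9]
tcp_rot: [3.141, 0.004, -0.149]
contact_force: [-4.6, 0.4, 8.7]
opening: 0.001
```

Emit:
drive_tool([
  [1,[0,0,-0.4],0],
  [1,[-0.5,0,-0.8],0],
  [1,[-1.2,0,-0.8],0],
  [1,[-1.5,0,-0.8],0],
  [1,[-1.5,0,-0.5],0],
  [1,[-1.5,0,-0.1],0],
  [1,[-1.5,0,-0.05],0],
  [1,[-1.5,0,-0.05],0],
])

```text
clock: 20.82
eef_pos: [500.9, -158.8, 93.2]
tcp_rot: [3.141, 0.004, -0.149]
contact_force: [0.6, -0.1, 0.5]
opening: 0.002
```

```bash
python3 look.py 13 wrist scene; python3 - <<'E'
import cv2
a=cv2.imread('pics/wrist13.png');b=cv2.imread('pics/wrist9.png')
cv2.imwrite('pics/cmp.png',cv2.hconcat([cv2.resize(i[180:310,260:390],None,fx=3,fy=3) for i in(b,a)]))
E
```

```text
panel xy [-10.2 -84.9] [ 500.92 -158.77   93.23] [ 3.1413  0.004  -0.1488] [ 0.6  -0.08  0.47]
```

View pics/cmp.png

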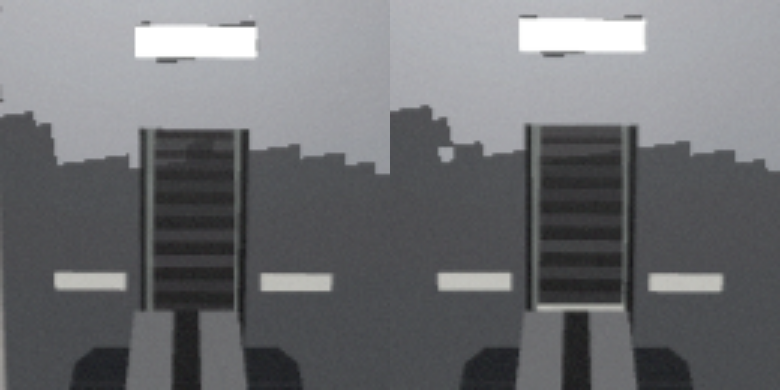

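```bash
python3 - <<'E'
from h import *
q=[523.8,-76.4,-.1512];c,n=np.cos(q[2]),np.sin(q[2])
s=r.sense();f=r.grab_frame('wrist')
P=lambda w:np.array([[c,n],[-n,c]])@(w[:2]-q[:2])
for px in((323,282),(323,284)):
  for z in(93,92,90): print(px,z,P(toworld(f,px,z,s)).round(1))
print('tick',P(toworld(f,(282,274),85,s)),P(toworld(f,(488,274),85,s)))
for ph in(0,-.1,-.2,-.3,-.5,.1):
  x,z=24*np.sin(ph),69+24*np.cos(ph);w=[q[0]+c*x+n*85,q[1]+n*x-c*85,z];print(ph,topix(f,[w],s))
E
```

```text
(323, 282) 93 [ -1.  -85.1]
(323, 282) 92 [ -1.4 -85.1]
(323, 282) 90 [ -2.2 -85.1]
(323, 284) 93 [ -1.8 -85.1]
(323, 284) 92 [ -2.2 -85.1]
(323, 284) 90 [ -3.  -85.1]
tick [ -0.61695165 -67.98672767] [  -0.55337472 -154.38919312]
0 [[322.78477644 279.7197063 ]]
-0.1 [[322.77050664 285.22631697]]
-0.2 [[322.75536203 290.38909108]]
-0.3 [[322.73957476 295.14193375]]
-0.5 [[322.70700969 303.20379768]]
0.1 [[322.79794906 273.94400396]]
```

View pics/scene13.png

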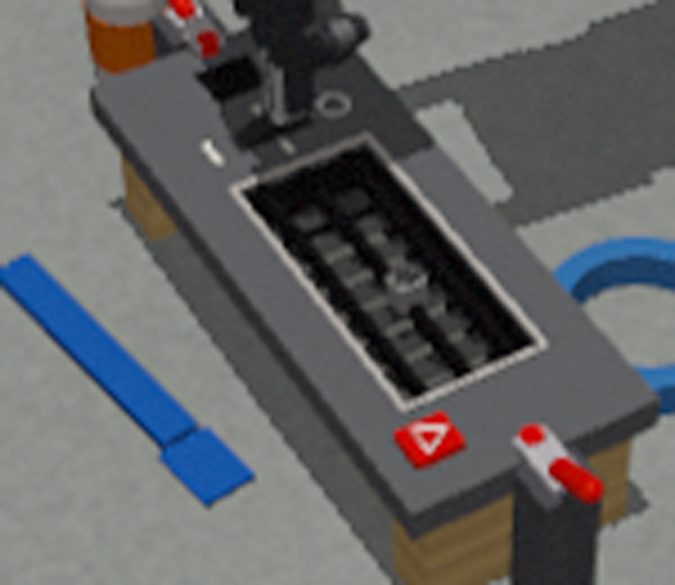

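Emit:
drive_tool([
  [1,[-0.6,0,-1],0],
  [1,[-2,0,-2],0],
  [1,[-2.5,0,-2],0],
  [1,[-2.5,0,-2],0],
  [1,[-2.5,0,-2],0],
])

```text
clock: 21.6
eef_pos: [476.5, -155.2, 113.5]
tcp_rot: [3.141, 0.003, -0.149]
contact_force: [0.1, 0.2, -0.2]
opening: 0.005
```

```bash
python3 look.py 14 wrist; python3 - <<'E'
from h import *
a=cv2.imread('pics/wrist14.png')
cv2.imwrite('pics/c14.png',cv2.resize(a[150:310,230:430],None,fx=4,fy=4) if 0 else cv2.resize(a[150:300,230:430],None,fx=4,fy=4))
q=[523.8,-76.4,-.1512];c,n=np.cos(q[2]),np.sin(q[2])
s=r.sense();f=r.grab_frame('wrist')
for ph in(0,-.05,-.1,-.15,-.2,-.3,-.5,.1):
  x,z=24*np.sin(ph),69+24*np.cos(ph);w=[q[0]+c*x+n*85,q[1]+n*x-c*85,z];p=topix(f,[w],s)[0];print(ph,p,(p-[230,150])*4)
E
```

```text
panel xy [-34.9 -85. ] [ 476.46 -155.17  113.5 ] [ 3.1411  0.0034 -0.1489] [ 0.14  0.23 -0.18]
0 [322.62041131 208.77823361] [370.48164524 235.11293445]
-0.05 [322.61440881 211.50517758] [370.45763524 246.0207103 ]
-0.1 [322.60822123 214.1860587 ] [370.43288494 256.74423481]
-0.15 [322.60187174 216.81179472] [370.40748698 267.24717887]
-0.2 [322.59538394 219.37367769] [370.38153575 277.49471076]
-0.3 [322.58208894 224.27320202] [370.32835575 297.09280806]
-0.5 [322.55488799 232.97427883] [370.21955198 331.89711534]
0.1 [322.63177158 203.22404004] [370.52708632 212.89616018]
```

View pics/c14.png

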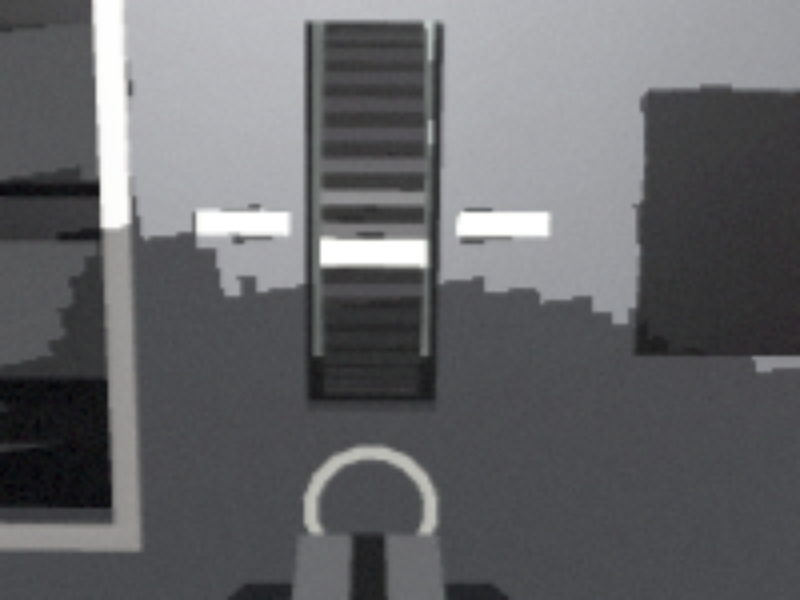

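Emit:
drive_tool([
  [1,[1.5,0,0.3],0],
  [1,[3.0,0,0.7],0],
  [1,[3.0,0,1.4],0],
  [1,[3.0,0,1.9],0],
  [1,[3.0,0,2.0],0],
  [1,[3.0,0,2.0],0],
])

```text
clock: 22.45
eef_pos: [505.6, -159.4, 93.1]
tcp_rot: [3.141, 0.004, -0.149]
contact_force: [-1.4, 0.9, 2.0]
opening: -0.001
```

Emit:
drive_tool([
  [1,[0,0,0.04],0],
  [1,[0,0,0.05],0],
  [1,[0.05,0,0.05],0],
  [1,[0.1,0,0.05],0],
  [1,[0.1,0,0.05],0],
])

```text
clock: 23.08
eef_pos: [505.8, -159.4, 92.9]
tcp_rot: [3.141, 0.006, -0.149]
contact_force: [-3.3, 0.6, 10.3]
opening: -0.002
```

Emit:
drive_tool([
  [1,[0.05,0,0.04],0],
  [1,[0.08,0,0.04],0],
])

```text
clock: 23.32
eef_pos: [505.8, -159.4, 92.9]
tcp_rot: [3.142, 0.007, -0.149]
contact_force: [-4.2, 1.0, 9.4]
opening: -0.003
```

Emit:
drive_tool([
  [1,[0.06,0,0.03],0],
  [1,[0.12,0,0.03],0],
])

```text
clock: 23.58
eef_pos: [506.1, -159.5, 92.9]
tcp_rot: [3.142, 0.008, -0.149]
contact_force: [-4.4, 2.1, 9.2]
opening: 0.001
```

Emit:
drive_tool([
  [1,[0.08,0,0.03],0],
  [1,[0.14,0,0.03],0],
  [1,[0.14,0,0.03],0],
])

```text
clock: 23.95
eef_pos: [506.7, -159.5, 92.9]
tcp_rot: [-3.142, 0.009, -0.149]
contact_force: [-3.7, 0.7, 9.0]
opening: 0.001
```

Emit:
drive_tool([
  [1,[0.08,0,0.03],0],
  [1,[0.14,0,0.03],0],
  [1,[0.14,0,0.03],0],
])

```text
clock: 24.32
eef_pos: [507.3, -159.6, 92.9]
tcp_rot: [-3.142, 0.011, -0.149]
contact_force: [-4.1, 0.3, 8.7]
opening: -0.001
```

Emit:
drive_tool([
  [1,[0.08,0,0.03],0],
  [1,[0.14,0,0.03],0],
  [1,[0.14,0,0.03],0],
])

```text
clock: 24.7
eef_pos: [507.3, -159.6, 92.9]
tcp_rot: [-3.141, 0.013, -0.149]
contact_force: [-6.4, 0.3, 11.1]
opening: -0.001
```

Emit:
drive_tool([
  [1,[0,0,-0.3],0],
  [1,[0,0,-1],0],
  [1,[-1.5,0,-2],0],
  [1,[-3.1,0,-2],0],
  [1,[-3.1,0,-2],0],
  [1,[-3.1,0,-2],0],
])

```text
clock: 25.45
eef_pos: [477.0, -155.2, 113.4]
tcp_rot: [-3.142, 0.013, -0.149]
contact_force: [0.5, 0.9, -0.5]
opening: 0.003
```

```bash
python3 look.py 15 wrist scene; python3 - <<'E'
from h import *
a=cv2.imread('pics/wrist15.png')
cv2.imwrite('pics/c15.png',cv2.resize(a[150:300,230:430],None,fx=4,fy=4))
q=[523.8,-76.4,-.1512];c,n=np.cos(q[2]),np.sin(q[2])
s=r.sense();f=r.grab_frame('wrist')
for ph in(0,-.05,-.1,.1):
  x,z=24*np.sin(ph),69+24*np.cos(ph);w=[q[0]+c*x+n*85,q[1]+n*x-c*85,z];p=topix(f,[w],s)[0];print(ph,p,(p-[230,150])*4)
w=[q[0]+n*68,q[1]-c*68,85];print('tick',(topix(f,[w],s)[0]-[230,150])*4)
E
```

```text
panel xy [-34.4 -84.9] [ 477.   -155.17  113.38] [-3.1415  0.0126 -0.1489] [ 0.47  0.85 -0.54]
0 [322.90094938 210.22128509] [371.60379752 240.88514035]
-0.05 [322.89418334 212.94498932] [371.57673337 251.77995728]
-0.1 [322.88721416 215.62045836] [371.54885664 262.48183346]
0.1 [322.91377095 204.66692227] [371.6550838  218.66768908]
tick [220.07826385 226.19797065]
```

View pics/c15.png

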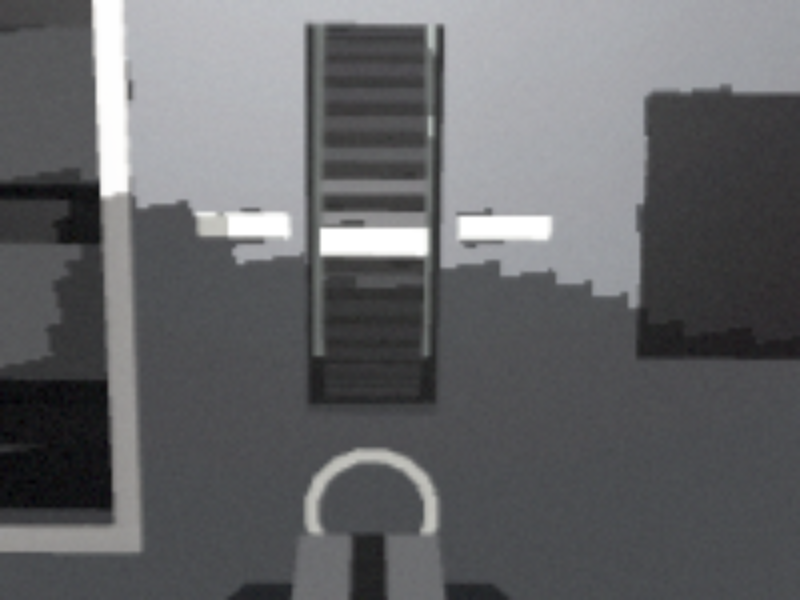

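View pics/wrist15.png

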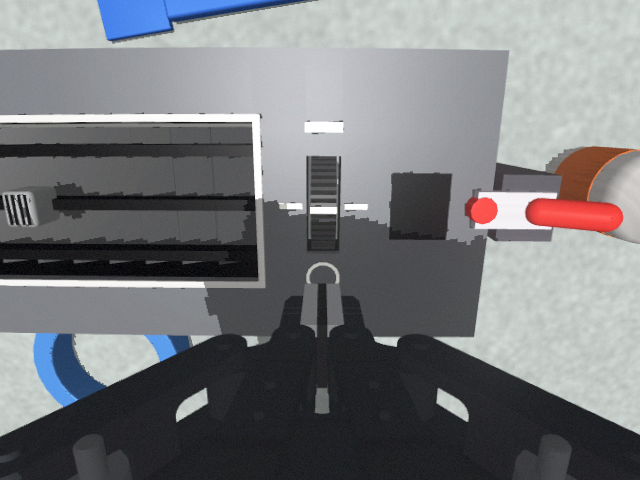

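Emit:
drive_tool([
  [1,[-1,-2,-3],0],
  [1,[-2,-5,-6],0],
  [1,[-2,-8,-10],0],
  [1,[-2,-8,-10],0],
  [1,[-2,-8,-10],0],
  [1,[-2,-8,-10],0],
])

```text
clock: 26.35
eef_pos: [469.9, -73.7, 212.2]
tcp_rot: [3.142, 0.015, -0.149]
contact_force: [-0.4, -0.1, 0.5]
opening: 0.003
```

```bash
python3 look.py 16 wrist; python3 - <<'E'
from h import *
q=[523.8,-76.4,-.1512];c,n=np.cos(q[2]),np.sin(q[2])
s=r.sense();f=r.grab_frame('wrist')
for d in r.spot_point('tab_top','wrist')[:2]: print(d,(np.array([[c,n],[-n,c]])@(toworld(f,d['at'],96,s)[:2]-q[:2])))
for d in r.outline_of('tab_top','wrist')[:1]: print(d['at'],(np.array([[c,n],[-n,c]])@(toworld(f,d['at'],93,s)[:2]-q[:2])))
f=r.grab_frame('top')
for t in('tape','pry','primer','clips'):
    print(t,[toworld(f,d['at'],0).round(1) for d in r.spot_point(t,'top')[:1]])
E
```

```text
panel xy [-53.7  -5.5] [469.88 -73.72 212.21] [ 3.1416  0.0152 -0.1493] [-0.44 -0.12  0.55]
{'at': [245.6, 145.2], 'score': 0.63} [ 3.53396354 44.62048106]
[247.6, 148.3] [ 1.40158853 43.9725283 ]
tape [array([414.9,  11.1,   0. ])]
pry [array([595.5,  41.5,   0. ])]
primer [array([601.7,  36.5,   0. ])]
clips [array([551.7, 209.1,   0. ])]
```

View pics/wrist16.png

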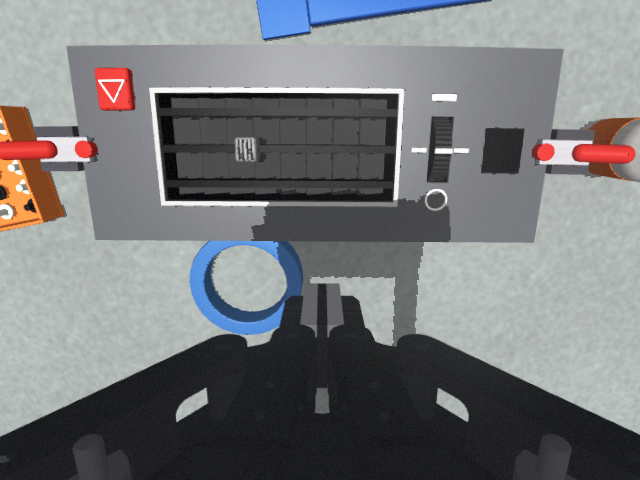

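```bash
python3 -c "
from rig import r
print(r.sign_off())"
```

```text
the job is handed in; nothing more can be done
None
```

The air outlet is closed off: the tab is at its far stop with the vanes folded over, and the thumbwheel is rolled to its shut stop. I handed the job in at about 27 s with the arm clear of everything.

- **Tab:** I pushed it with the shut fingertips until it stopped and the push rose to about 5.5 N. The last picture puts it at panel y ≈ 44.6 mm, with the stop at 45 mm.
- **Thumbwheel:** It took two strokes and a short finishing roll, pressing about 8 to 11 N, until it stopped turning. The largest total force I read was about 12.8 N, against the 15 N limit. I only read force at the end of each move, so brief peaks in between were not seen. The white line on the tread now sits on top, level with the ticks.
- **Hazard switch:** I never moved the fingers near it.
- **Loose things:** In the last pictures the tape and the clip tray read 3 mm and 9 mm from their first readings. I put that down to the detector being a little off, since the arm never went near them. The last top-camera detections of the pry tool and the primer bottle were clearly wrong: both came out at the same spot beside the hazard switch. The last wrist picture shows both beside the panel, where they began, but I did not re-measure them.

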